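# Mount the wire spool and show its red band to the camera in the mirror

### The arm

A 6-joint arm with a two-finger parallel gripper is mounted at the origin on the work surface. World frame = base frame: x ahead of the robot, y to its left, z up, the work surface at z = 0. Lengths are in m, angles in degrees, forces in N, time in s.
With the tool pointing down it reaches from about 0.25 to 0.775 m from the base axis. Payload 4 kg.
Tool frame: the origin (TCP) lies at the very end of the fingers, on their centre line; the grasp point (between the pads) lies 19 mm behind it; z points along the fingers, x is the direction in which the jaws open and shut, and the axes are right-handed (so a half turn about z gives the same grasp; the last joint's range is limited). The gripper opens to 85 mm and grips with 20 to 120 N. Pads are 22 mm wide; open, the fingers measure 114 mm over their backs; the gripper's body (76 mm by 85 mm) begins 54 mm behind the grasp point. The pads swing forward as they close: fully open they stand 13 mm farther back than shut.
Start: joints at [-70.25, 4.996, 78.535, -0, 96.463, -5.907], TCP at [0.238, -0.496, 0.231] pointing down, gripper open.
Joint ranges: [-177.83, 177.83], [-43.37, 116.18], [15.69, 146.23], [-61.86, 241.86], [9.47, 152.12], [-147.06, 147.06]. Speed limits (degrees/s): [159.86, 159.86, 180, 180, 180, 180].

### API

Orientations are given as a 3x3 rotation matrix whose columns are the frame's x, y, z axes.
In Python, from cell import env, solve_ik, vision, workorder gives the robot as it stands. Calls block until the motion is done:
- env.goto(position, orientation): joint-space move of the TCP to a pose.
- env.line_to(position, orientation=None, feed=0.15, f_stop=None): straight line of the TCP; orientation=None keeps the orientation; feed is the mean speed in m/s. With f_stop (N) it stops when the force on the tool has changed by that much, and returns True; else False.
- env.move_joints(angles): joint-space move.
- env.command_gripper(opening): opening from 0.0 (shut) to 1.0 (fully open); the grip force is fixed at half the most; returns when the fingers have stopped.
- env.wait(seconds).
- solve_ik(position, orientation): joint angles nearest the present ones, or None.
- vision.camera(name): name is "scene" or "top" or "wrist"; returns the picture (400x640x3 uint8, red, green, blue); there is no depth.
- vision.camera_params(name): a dict with "K" (3x3 intrinsics, pixels), "position" and "attitude" of the camera in the world. Camera axes: x right, y down, z forward; pixel columns grow to the right and rows downward; lengths in m; the calibration is good to about 2 mm. The wrist camera is an equidistant fisheye: a pixel r from the principal point sees the ray r / f radians off the axis. A picture is of the moment at which its call begins: read the wrist's pose just before it. camera_params takes no time and is no camera call; for the wrist camera it gives the pose at the moment of the call.
A pose or a line that the arm cannot do raises env.Unreachable and nothing moves.
- workorder.sign_off(): hands the job in, once; it reports no verdict.
Trained networks look in the newest picture that a camera, given by its name, has taken for a name from the list of things; names that differ only in an ending like _2 or _b are one class to them, and where a whole thing is asked for, a point or a joint stands for the part that bears it (a point fixed in the world has none). Each returns a list of dicts, best first, with "confidence" (0 to 1); they miss things now and then, are a little off and sometimes report something else, mostly with a low value. They report only what shows in the picture. A call takes as long as a camera call. They do not tell look-alikes from the thing itself.
- vision.silhouettes(label, camera): "mask" (400x640 bool, what is visible of it) and "bbox" ([centre column, centre row, width, height] in pixels, round what is visible of it).
Readings, each from a call of its own:
- env.current_time(): time.
- env.current_q(): joint angles.
- env.current_joint_velocities(): joint speeds.
- env.current_joint_torque(): joint torques, N m.
- env.current_position(): TCP position.
- env.current_eef_rot(): TCP orientation.
- env.current_contact_force(): force on the tool from outside, world axes, zero at the start.
- env.current_moment(): the same for the moment, N m.
- env.current_gripper_width(): opening from 0.0 (shut) to 1.0 (fully open).
Only numpy, scipy, OpenCV 4.12 (cv2) and the standard library are available. Lean on these libraries where they do the work, as an engineer would, in place of code of your own. Each camera call takes 0.05 s, during which the arm holds its last target. There are 200 camera calls.

### The job

Lift the blue-flanged spool with the red band onto the upright steel spindle, fully down on its wooden seat, and let go of it. Then take the orange handle of the round swivel mirror and turn the mirror until the bench camera, looking at the middle of the mirror, sees the red band of the mounted spool. The mirror springs back if released, so the program finishes while still holding the handle at that angle; leave the copper spool, the glass dish and the steel block where they are.

Things in the scene. Friction and masses are not known exactly. Their poses are not given: they have to be found in the camera images.
- spool: The spool to mount: two blue flanges (52 mm diameter, 6 mm thick) on a 36 mm hub with a red band; 46 mm tall, 100 to 210 g, standing upright. Through bore 16 mm diameter along z. Origin: centre of its underside; z up along the bore. Can be gripped across the top flange (52 mm).
- mark (a point): Middle of the red band: on the spool's axis, 23 mm above its underside. The band runs all round the hub, so the spool's yaw does not matter.
- spindle: Fixed stand: wooden foot of 80 mm diameter, 28 mm stem, 42 mm seat disc whose top is 66 mm above the bench, and a steel pin of 11 mm diameter rising 60 mm above the seat (top 126 mm above the bench, its last 10 mm tapered). Origin: centre of the underside; z up along the pin.
- seat (a point): Centre of the seat disc's top, 66 mm above the bench, where the spool's underside comes to rest.
- station: Fixed camera station: flat rail 360 x 70 x 12 mm with the mirror's pivot post at one end and a small black camera on a post at the other. Origin: on the bench under the mirror's vertical pivot axis. Its x axis points along the rail to the camera, z up. The camera looks level along -x at the middle of the mirror.
- lens (a point): Front of the camera's lens, 208 mm from the mirror's pivot axis, 90 mm above the bench.
- mirror: Round swivel mirror with its arm and handle: 72 mm diameter with frame, upright, spanning 54 to 126 mm above the bench. Origin: middle of the reflecting face, on the vertical pivot axis, 90 mm above the bench, as high as the red band of the mounted spool. Its x axis is the mirror's normal, pointing out of the reflecting face.
- mirror_angle (a joint): Mirror angle about the vertical pivot (rad). 0: at rest on its stop, facing the camera squarely. Grows counter-clockwise seen from above, to 1.3. A spring returns it to 0 (0.8 to 2.5 N at the handle). By the law of reflection the camera sees, in the mirror's middle, what lies in the direction turned 2 x this angle counter-clockwise from the station's x axis.
- handle (a point): Upright round orange handle, 14 mm diameter, on a thin arm behind the mirror, 75 mm from the pivot axis in the direction of minus the mirror's normal; turns with the mirror. Runs from 74 to 158 mm above the bench; the arm meets it at 74 to 82 mm. This point: centre of its underside.
- pointer: Yellow needle, 65 mm long, under the mirror, 41 mm above the bench, geared to turn twice the mirror's angle: its x axis, from the pivot axis to its tip, is the direction in which the camera sees by way of the middle of the mirror. Only an indicator, nothing touches it.
- copper_spool: Bystander: a like spool with white flanges and a copper hub (52 mm diameter, 46 mm tall). Origin: centre of its underside. Spool and copper spool may stand in either of two places.
- dish: Bystander: glass dish, 72 mm diameter, 22 mm tall. Origin: centre of its underside.
- block: Bystander: square steel bench block on a rubber base, 100 x 100 x 42 mm, 1.6 kg. Origin: centre of its underside.
Mind the look-alikes: they are no part of the job. There is more than one size of the spindle; the one meant has the size given above.

How it is judged:
By the outcome, as a careful person would: the job done as asked, in the order asked, and still so for the second after the job is handed in, while the arm keeps its last pose, push and grip.
It also fails if it takes over 54 s, if anything falls off the work surface, if the arm or the gripper's body presses on something with over 40 N, if the wrist force passes 120 N, or if a joint passes its speed limit or range.

## Working session

There is one attempt and no reset: what is moved stays moved. The work goes in short steps, each a Python script; the robot and the scene stay as the last script left them, time stands still between calls to the robot, and variables do not carry over. Pictures are saved under pics/ and viewed, about 8 in all and at most 12, crops included, and the job is handed in when it is done.

```bash
ls; mkdir -p pics; python3 - <<'E'
from cell import env, vision
import cv2
for n in ("scene","top"):
    im=vision.camera(n); cv2.imwrite(f"pics/{n}0.png",im[:,:,::-1])
    p=vision.camera_params(n); print(n,p)
    for l in ("spool","copper_spool","spindle","mirror","handle","pointer","station","dish","block"):
        for d in vision.silhouettes(l,n)[:4]: print(l,round(d["confidence"],2),[round(float(v)) for v in d["bbox"]])
print(env.current_time())
E
```

```text
pics
scene {'K': array([[488.55408683,   0.        , 320.21311817],
       [  0.        , 488.55408683, 199.06062559],
       [  0.        ,   0.        ,   1.        ]]), 'position': array([1.54215186, 0.27675878, 1.06929548]), 'attitude': array([[-0.27410955,  0.6864587 , -0.67352684],
       [ 0.96149697,  0.18128191, -0.20654404],
       [-0.01968572, -0.70420971, -0.70971907]])}
spool 0.86 [445, 193, 20, 20]
copper_spool 0.52 [395, 186, 17, 20]
spindle 0.93 [346, 265, 39, 60]
spindle 0.74 [360, 223, 28, 40]
spindle 0.68 [399, 222, 22, 22]
mirror 0.7 [327, 178, 27, 36]
pointer 0.46 [305, 195, 29, 8]
station 0.66 [278, 193, 124, 70]
station 0.35 [228, 154, 34, 30]
dish 0.68 [451, 238, 27, 24]
dish 0.58 [444, 195, 22, 22]
block 0.6 [230, 154, 32, 30]
top {'K': array([[457.77930444,   0.        , 319.05541658],
       [  0.        , 457.77930444, 201.2082315 ],
       [  0.        ,   0.        ,   1.        ]]), 'position': array([0.48722976, 0.01902906, 1.42285694]), 'attitude': array([[ 0.01107066, -0.99663705,  0.08119133],
       [-0.99993358, -0.0112944 , -0.00229695],
       [ 0.00320623, -0.08116051, -0.99669589]])}
spool 0.69 [220, 258, 17, 23]
copper_spool 0.78 [268, 258, 19, 16]
copper_spool 0.75 [218, 259, 18, 20]
copper_spool 0.28 [206, 204, 25, 19]
spindle 0.95 [291, 141, 32, 37]
spindle 0.94 [289, 193, 28, 28]
spindle 0.63 [256, 208, 18, 19]
mirror 0.59 [329, 219, 28, 21]
handle 0.44 [331, 219, 26, 25]
station 0.72 [371, 199, 108, 68]
dish 0.81 [207, 205, 27, 21]
block 0.87 [454, 263, 43, 39]
1.0
```

```bash
python3 - <<'E'
import cv2
a=cv2.imread("pics/scene0.png")[110:320,190:490]; b=cv2.imread("pics/top0.png")[100:310,190:490]
cv2.imwrite("pics/s1.png",cv2.resize(a,(795,556),interpolation=3)); cv2.imwrite("pics/t1.png",cv2.resize(b,(795,556),interpolation=3))
E
```

```text
(no output)
```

View pics/s1.png

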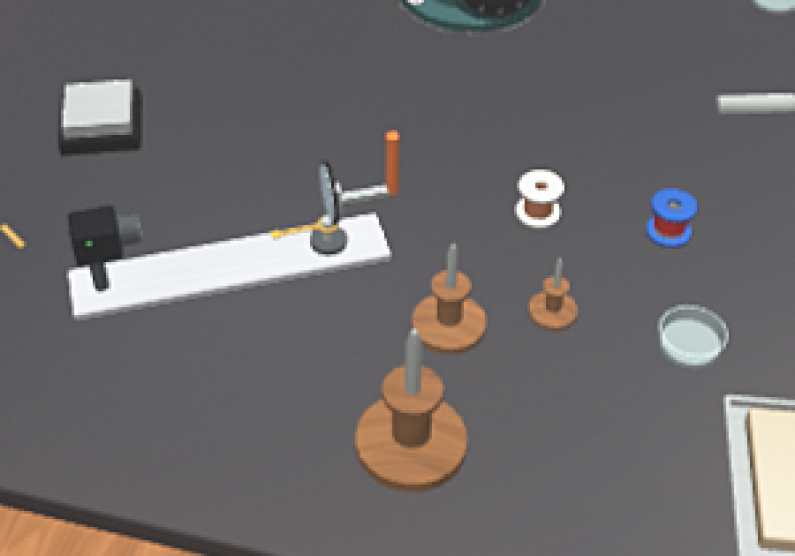

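View pics/t1.png

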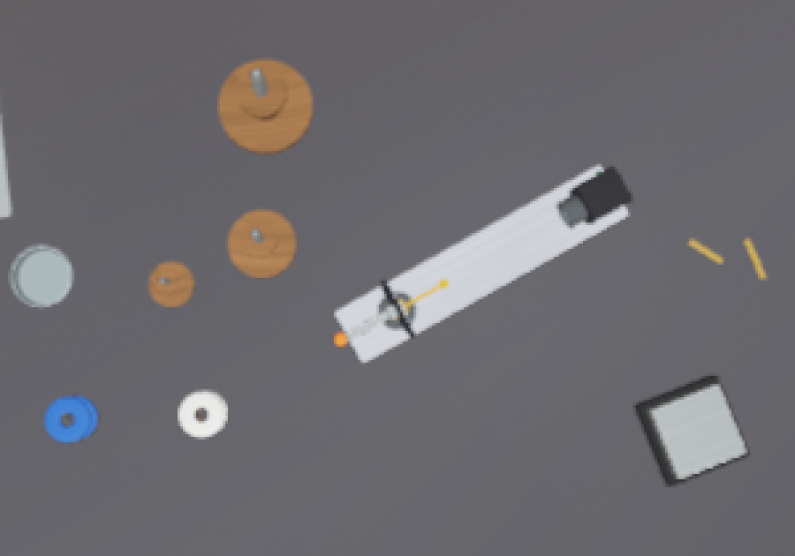

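The scene view shows the blue/red spool at right (672,215) and the copper spool at (540,197). There are three spindles. In the top view the middle one's foot (262,244) is 69 crop px across, about 81 mm, so it is the target. The orange handle is at (341,339) in the top crop.

```bash
cat > h.py <<'E'
import numpy as np, cv2
from cell import env, vision, solve_ik, workorder
def ray(n,uv,P=None):
    P=P or vision.camera_params(n); K=P["K"]
    d=np.array([(uv[0]-K[0,2])/K[0,0],(uv[1]-K[1,2])/K[1,1]])
    if n=="wrist":
        r=np.hypot(*d); v=np.r_[d/max(r,1e-9)*np.sin(r),np.cos(r)]
    else: v=np.r_[d,1]
    return np.array(P["position"]),np.array(P["attitude"])@v
def at(n,uv,z,P=None):
    o,v=ray(n,uv,P); return (o+v*(z-o[2])/v[2])[:2]
def proj(n,p,P=None):
    P=P or vision.camera_params(n); K=P["K"]; c=np.array(P["attitude"]).T@(np.array(p)-P["position"])
    if n=="wrist":
        h=np.hypot(c[0],c[1]); t=np.arctan2(h,c[2]); c=np.r_[c[:2]/max(h,1e-9)*t,1]
    else: c=c/c[2]
    return np.array([K[0,0]*c[0]+K[0,2],K[1,1]*c[1]+K[1,2]])
def down(a):  # tool down, jaw axis at angle a (rad) in xy
    c,s=np.cos(a),np.sin(a); return np.array([[c,s,0],[s,-c,0],[0,0,-1.]])
E
python3 - <<'E'
from h import *
full=lambda x,y:(190+x/2.65,100+y/2.648)
f=lambda x,y,z:np.round(at("top",full(x,y),z),4)
sp=f(68,420,.046);foot=f(262,244,.006);tip=f(257,235,.126)
h=f(341,339,.158);m=f(397,309,.126);lens=f(572,213,.09);tipn=f(445,284,.041)
print("spool",sp,"copper",f(201,414,.046),"foot",foot,"tip",tip,"handle",h,"mirror",m,"lens",lens,"needle",tipn,"dish",f(42,276,.0),"small",f(170,284,0),"big",f(265,106,0),"block",f(700,430,.042))
print(np.linalg.norm(h-m),np.linalg.norm(lens-m),np.linalg.norm(tipn-m))
# scene check
for n,p in dict(spool=[*sp,.046],tip=[*tip,.126],foot=[*foot,0],h=[*h,.158],lens=[*lens,.09]).items():
    u=proj("scene",p);print(n,np.round((u-[190,110])*2.65))
print({k:np.round(v,3) for k,v in vision.camera_params("wrist").items()}, env.current_eef_rot().round(3), env.current_position())
E
```

```text
spool [0.424  0.3226] copper [0.4323 0.173 ] foot [0.6299 0.1099] tip [0.6274 0.1078] handle [0.516  0.0163] mirror [ 0.5495 -0.0433] lens [ 0.6598 -0.238 ] needle [ 0.5828 -0.102 ] dish [0.5897 0.3682] small [0.582  0.2176] big [0.7956 0.1095] block [ 0.4204 -0.391 ]
0.0683696570124496 0.22377260779639677 0.06748762849589544
spool [672. 202.]
tip [450. 242.]
foot [447. 325.]
h [390. 134.]
lens [128. 227.]
{'K': array([[309.707,   0.   , 317.742],
       [  0.   , 309.707, 195.398],
       [  0.   ,   0.   ,   1.   ]]), 'position': array([ 0.309, -0.462,  0.374]), 'attitude': array([[ 0.434, -0.857, -0.278],
       [-0.901, -0.413, -0.133],
       [-0.001,  0.308, -0.951]])} [[ 0.433 -0.901  0.   ]
 [-0.901 -0.433 -0.   ]
 [ 0.     0.    -1.   ]] [ 0.23812221 -0.49579385  0.23136876]
```

The layout is consistent: the station axis is about −60.5°, and both the handle and lens distances are close to spec. I'll start moving and refine with the wrist camera on the way.

```bash
python3 - <<'E'
from h import *
import time
R=down(np.radians(25))
env.goto([.6285-.0,.1085,.30],R)
P=vision.camera_params("wrist"); im=vision.camera("wrist"); cv2.imwrite("pics/w1.png",im[:,:,::-1])
print("spindle wrist px tip",proj("wrist",[.6285,.1085,.126],P),"foot",proj("wrist",[.6285,.1085,0],P))
for l in ("spindle","handle","mirror","spool"):
    for d in vision.silhouettes(l,"wrist")[:3]: print(l,round(d["confidence"],2),np.round(d["bbox"]))
R=down(np.radians(35))
env.goto([.424,.3226,.22],R)
P=vision.camera_params("wrist"); im=vision.camera("wrist"); cv2.imwrite("pics/w2.png",im[:,:,::-1])
print("spool px",proj("wrist",[.424,.3226,.046],P))
for d in vision.silhouettes("spool","wrist")[:3]: print(round(d["confidence"],2),np.round(d["bbox"]))
hsv=cv2.cvtColor(im,cv2.COLOR_RGB2HSV); m=cv2.inRange(hsv,(100,120,60),(130,255,255))
n,lab,st,c=cv2.connectedComponentsWithStats(m); k=1+np.argmax(st[1:,4]); print(st[k],c[k])
a=im.copy(); 
w1=cv2.imread("pics/w1.png")
cv2.imwrite("pics/w12.png",np.vstack([w1,im[:,:,::-1]])[:, :])
cv2.imwrite("pics/w12.png",cv2.resize(np.vstack([w1,im[:,:,::-1]]),(480,600)))
print(env.current_time(),env.current_position())
E
```

```text
spindle wrist px tip [318.5829389  172.55585844] foot [318.35194441 151.95540616]
spindle 0.88 [321.  70.  41.  36.]
spindle 0.77 [322. 150.  55.  54.]
spindle 0.62 [425. 208.  86.  88.]
handle 0.76 [212. 223.  64.  74.]
mirror 0.61 [213. 225.  64.  75.]
spool 0.24 [233. 248.   9.  42.]
spool 0.19 [230. 266.  98. 168.]
spool px [317.35804045 172.54736434]
0.73 [320. 168.  48.  55.]
[ 295  142   49   53 1913] [318.7182436 168.3685311]
5.0833 [0.42540307 0.32197684 0.22056563]
```

View pics/w1.png

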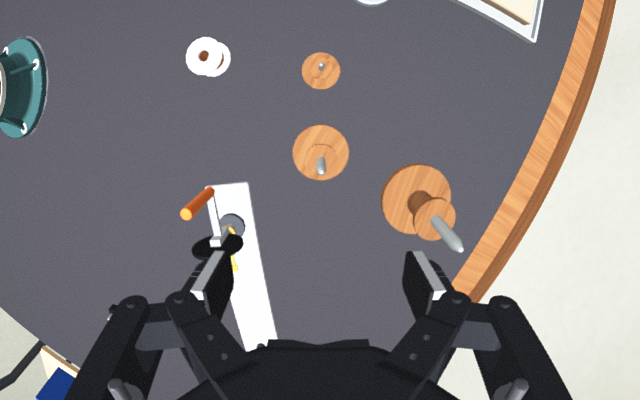

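View pics/w2.png

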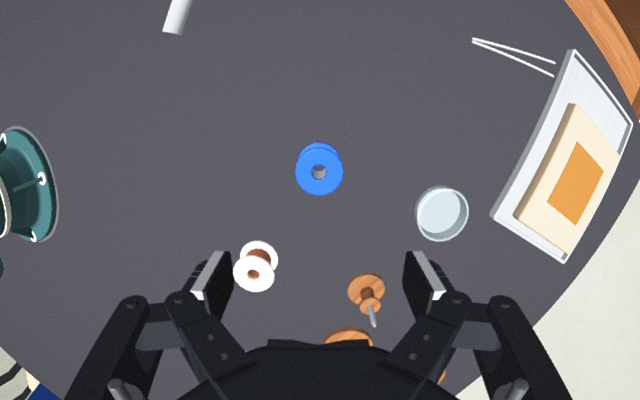

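w1 shows the target foot at (321,152) with its pin tip near (321,172), and the handle top at (186,214). w2 shows the spool's flange centre and bore at (319,172). Now I'll compute positions from these.

```bash
python3 - <<'E'
from h import *
env.wait(.2); P=vision.camera_params("wrist"); im=vision.camera("wrist"); cv2.imwrite("pics/w3.png",im[:,:,::-1])
print(env.current_position(), env.current_eef_rot().round(3)[:,0])
hsv=cv2.cvtColor(im,cv2.COLOR_RGB2HSV); m=cv2.inRange(hsv,(100,120,60),(130,255,255))
n,lab,st,c=cv2.connectedComponentsWithStats(m); k=1+np.argmax(st[1:,4]); m=(lab==k).astype(np.uint8)
# fit model: silhouette outline = convex hull of top and bottom flange circles
def hull(cx,cy,zs,r):
    t=np.linspace(0,2*np.pi,60); pts=[proj("wrist",[cx+r*np.cos(a),cy+r*np.sin(a),z],P) for z in zs for a in t]
    return cv2.convexHull((np.array(pts)*16).astype(np.int32))
from scipy.optimize import minimize
cn=cv2.findContours(m,cv2.RETR_EXTERNAL,cv2.CHAIN_APPROX_NONE)[0][0]
big=np.zeros((6400//16*4,640*4),np.uint8)
M=cv2.resize(m,None,fx=4,fy=4,interpolation=0); 
M=cv2.drawContours(np.zeros_like(M),[cv2.convexHull(cv2.findContours(M,0,1)[0][0])],-1,1,-1)
def cost(x):
    h=((hull(x[0],x[1],(0,.046),.026)/16+.5)*4-.5).round().astype(np.int32)
    return np.sum(cv2.fillConvexPoly(np.zeros_like(M),h,1)!=M)
r=minimize(cost,[.424,.3226],method="Nelder-Mead",options=dict(initial_simplex=[[.424,.3226],[.428,.3226],[.424,.3266]],xatol=2e-4)); print("spool",r.x,r.fun/16)
# hole
g=at("wrist",(319.5,172),.046,P); print("hole",g)
E
```

```text
[0.42462074 0.32220168 0.22007834] [0.82  0.573 0.   ]
spool [0.42459692 0.32403112] 29.3125
hole [0.42494192 0.32434884]
```

```bash
python3 - <<'E'
from h import *
R=down(np.radians(35)); s=[.4246,.3240]
env.line_to([*s,.06],R,feed=.15)
print("f",env.line_to([*s,.024],feed=.06,f_stop=8)); env.wait(.1); print(env.current_position())
env.command_gripper(0.0); print("w",env.current_gripper_width()*85, env.current_contact_force().round(1))
env.line_to([*s,.20],feed=.15); env.wait(.1); print("w",env.current_gripper_width()*85, env.current_contact_force().round(1))
a=np.radians(25); R=down(a)
env.goto([.662,.036,.25],R); env.wait(.3)
P=vision.camera_params("wrist"); im=vision.camera("wrist"); cv2.imwrite("pics/w4.png",im[:,:,::-1])
import pickle; pickle.dump((P,env.current_position(),env.current_eef_rot()),open("w4.pkl","wb"))
for d in vision.silhouettes("spindle","wrist")[:4]: print("spindle",round(d["confidence"],2),np.round(d["bbox"],1))
print("pred tip",proj("wrist",[.6285,.1085,.126],P),"foot",proj("wrist",[.6285,.1085,0],P))
print(env.current_position(),env.current_time())
E
```

```text
f False
[0.4250043  0.3242449  0.02450579]
w 48.785325132860144 [-0.2 -0.4  4.4]
w 48.49888832750102 [ 0.3  0.8 -2.5]
spindle 0.94 [321.2  96.2  61.2  62.1]
spindle 0.75 [322.6  14.8  43.5  29.5]
spindle 0.6 [446.9 156.3 108.2  84. ]
pred tip [318.62393411  98.03345003] foot [318.29241261  98.16709272]
[0.66183774 0.03657989 0.25012895] 11.075
```

View pics/w4.png

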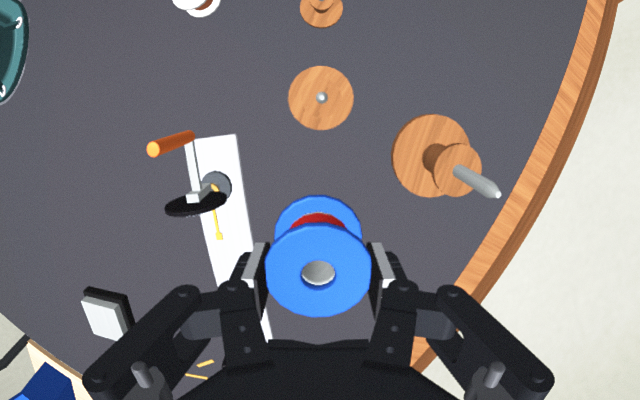

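The spool is held level (bore at (318,272)). The target pin tip is at (321.5,98), concentric with its foot, in a view from directly above.

```bash
python3 - <<'E'
from h import *
import pickle
P,p,R=pickle.load(open("w4.pkl","rb"))
im=cv2.imread("pics/w4.png"); hsv=cv2.cvtColor(im,cv2.COLOR_BGR2HSV)
# foot & tip
m=cv2.inRange(hsv,(5,60,60),(25,255,255)); n,lab,st,c=cv2.connectedComponentsWithStats(m); k=lab[80,321]
cn=cv2.findContours((lab==k).astype(np.uint8),0,1)[0][0]; e=cv2.fitEllipse(cn); print("foot",e)
g=((lab==k)==0)[85:112,305:338]; n,l2,s2,c2=cv2.connectedComponentsWithStats(g.astype(np.uint8)); print("pin",[(c2[i]+[305,85],s2[i,4]) for i in range(1,n)])
tip=c2[1+np.argmax(s2[1:,4])]+[305,85]
print("foot",at("wrist",e[0],.008,P),"tip",at("wrist",tip,.122,P))
m=cv2.inRange(hsv,(100,120,60),(130,255,255)); n,lab,st,c=cv2.connectedComponentsWithStats(m); k=lab[295,318]
# top flange: lower half of outline, fit circle by hull points v>262
cn=cv2.findContours((lab==k).astype(np.uint8),0,1)[0][0][:,0]; print(cn.min(0),cn.max(0))
bore=(lab!=k)[258:287,300:338].astype(np.uint8); n,l3,s3,c3=cv2.connectedComponentsWithStats(bore); b=c3[1+np.argmax(s3[1:,4])]+[300,258]; print("bore",b,s3[1:,4])
zt=p[2]+.022
print("held spool xy",at("wrist",b,zt,P),"tcp",p[:2], "pred bore px",proj("wrist",[p[0],p[1],zt],P))
E
```

```text
foot ((320.3347473144531, 97.54412841796875), (63.85486602783203, 65.32461547851562), 89.79554748535156)
pin [(array([321.23300971,  97.        ]), np.int32(103))]
foot [0.63041813 0.11025197] tip [0.63015745 0.11028832]
[264 195] [371 317]
bore [317.85625966 272.67387944] [647]
held spool xy [0.6604368  0.03869339] tcp [0.6617886  0.03680187] pred bore px [318.76505573 276.81989642]
```

```bash
python3 - <<'E'
from h import *
R=down(np.radians(25)); s=np.array([.6309,.1094])
env.goto([*s,.19],R); env.wait(.2)
# correct the steady-state offset
e=s-env.current_position()[:2]; c=s+e; print("err",e)
env.line_to([*c,.165],R,feed=.1); env.wait(.15); f0=env.current_contact_force(); print(env.current_position(),f0.round(1))
for z in (.150,.140,.125,.105):
    h=env.line_to([*c,z],feed=.06,f_stop=5); f=env.current_contact_force()-f0
    print(z,h,env.current_position().round(4),f.round(1),env.current_moment().round(2))
    if h: break
print(env.current_gripper_width()*85,env.current_time())
E
```

```text
err [-0.00117334  0.00091693]
[0.63021768 0.11021618 0.1658496 ] [-0.2  0.  -2.4]
0.15 False [0.6292 0.1103 0.1489] [0.8 0.3 1.1] [ 0.03 -0.01 -0.01]
0.14 False [0.6293 0.1103 0.1391] [ 0.1 -0.2  0.3] [-0.01  0.02  0.02]
0.125 False [0.6292 0.1103 0.124 ] [ 0.6  0.6 -0.4] [ 0.   -0.04 -0.02]
0.105 False [0.6293 0.1103 0.1042] [ 0.5 -0.2  0.4] [ 0.01 -0.07 -0.08]
48.678099122731474 13.9083
```

The spool is over the pin with no contact force. Now the last stretch down to the seat.

```bash
python3 - <<'E'
from h import *
p=env.current_position(); c=[.6300,.1103]
f0=env.current_contact_force()
h=env.line_to([*c,.084],feed=.03,f_stop=5); print(h,env.current_position().round(4),(env.current_contact_force()-f0).round(1))
env.command_gripper(1.0); print(env.current_gripper_width()*85)
p=env.current_position(); env.line_to([p[0],p[1],.25],feed=.15); 
env.goto([.662,.036,.25],down(np.radians(25))); env.wait(.2)
P=vision.camera_params("wrist"); im=vision.camera("wrist"); cv2.imwrite("pics/w5.png",im[:,:,::-1])
print("seated flange px",proj("wrist",[.6303,.1103,.112],P)," r px",proj("wrist",[.6563,.1103,.112],P))
hsv=cv2.cvtColor(im,cv2.COLOR_RGB2HSV); m=cv2.inRange(hsv,(100,120,60),(130,255,255)); n,l,st,cc=cv2.connectedComponentsWithStats(m); print([ (st[i],cc[i]) for i in range(1,n) if st[i,4]>200])
im=vision.camera("scene"); cv2.imwrite("pics/s5.png",cv2.resize(im[130:280,250:450,::-1],(800,600),interpolation=3))
q=lambda z:((proj("scene",[.6303,.1103,z])-[250,130])*4).round()
print("scene px seat",q(.066),"spool top",q(.112),"tip",q(.126),env.current_time())
E
```

```text
True [0.63   0.1103 0.0911] [-0.5 -0.6  5.5]
85.19506228963365
seated flange px [321.3966333   97.33709298]  r px [347.54698451 109.77264649]
[(array([ 292,   70,   57,   56, 2226], dtype=int32), array([320.237646  ,  97.24079066])), (array([  10,  362,   62,   38, 1294], dtype=int32), array([ 45.33462133, 385.49227202]))]
scene px seat [438. 349.] spool top [441. 303.] tip [442. 288.] 16.825
```

View pics/s5.png

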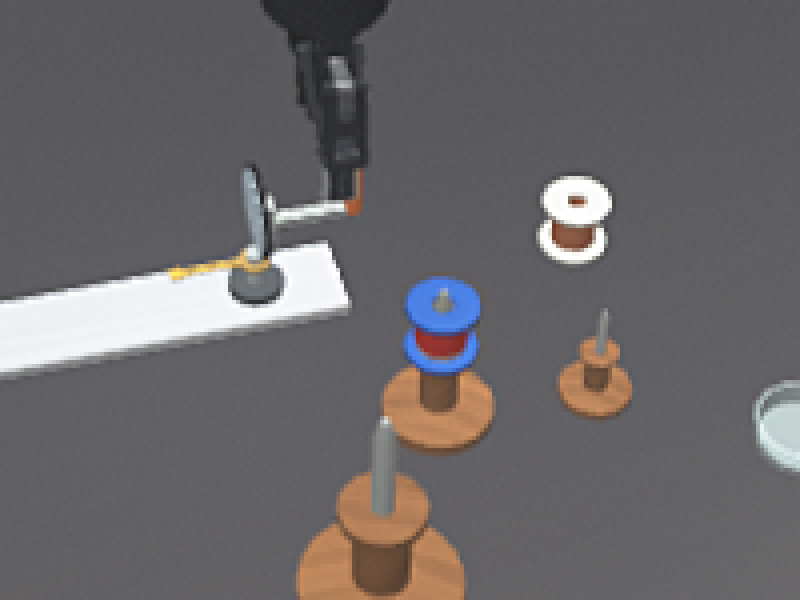

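View pics/w5.png

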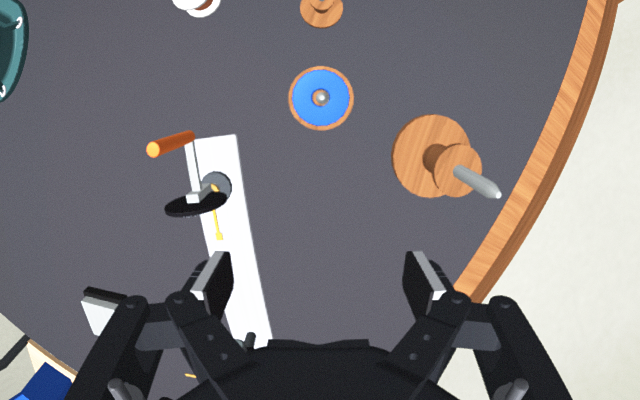

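The spool is seated: the flange sits at the predicted pixel, the pin protrudes, and contact came at TCP z = 0.091. In w5 the handle top is at (153,149), its foot at about (193,136), and the needle tip at (220,237).

```bash
python3 - <<'E'
from h import *
P=vision.camera_params("wrist")
for n,u,z in (("htop",(153,150),.158),("hbot",(192,136),.078),("needle tip",(220,237),.041),("base",(217,186),.02)): print(n,at("wrist",u,z,P))
h=at("wrist",(153,150),.158,P); hb=at("wrist",(192,136),.078,P)
H=(h+hb+2*np.array([.516,.0163]))/4; ax=np.radians(-60.6); piv=H+.075*np.array([np.cos(ax),np.sin(ax)]); print("H",H,"piv",piv)
R=down(np.radians(29.4))
env.goto([*H,.235],R); env.wait(.25)
P=vision.camera_params("wrist"); im=vision.camera("wrist"); cv2.imwrite("pics/w6.png",im[:,:,::-1])
hsv=cv2.cvtColor(im,cv2.COLOR_RGB2HSV); m=cv2.inRange(hsv,(3,170,90),(18,255,255)); n,l,st,cc=cv2.connectedComponentsWithStats(m); print([(st[i],cc[i]) for i in range(1,n) if st[i,4]>60])
print("pred top",proj("wrist",[*H,.158],P),"bot",proj("wrist",[*H,.08],P),env.current_position(),env.current_time())
E
```

```text
htop [0.5170223  0.01632806]
hbot [0.52027342 0.01890827]
needle tip [ 0.58537    -0.10095803]
base [ 0.55530967 -0.04541702]
H [0.51732393 0.01695908] piv [ 0.55414171 -0.04838195]
[(array([309, 171,  15,  29, 316], dtype=int32), array([316.29746835, 184.91139241]))]
pred top [317.20630648 204.10925957] bot [317.3092003  177.84542528] [0.51817044 0.01702596 0.23476428] 17.7667
```

View pics/w6.png

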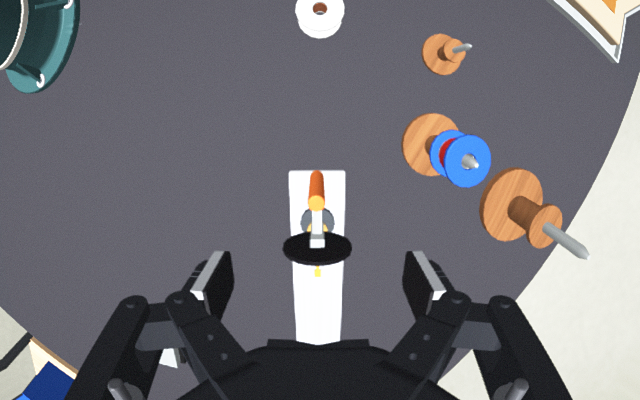

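```bash
python3 - <<'E'
from h import *
H=np.array([.5172,.0168]); a0=29.4; piv=np.array([.5541,-.0484])
f0=env.current_contact_force()
print(env.line_to([*H,.112],down(np.radians(a0)),feed=.12,f_stop=10)); print(env.current_position())
env.command_gripper(0.0); print("w",env.current_gripper_width()*85,(env.current_contact_force()-f0).round(1))
for t in np.linspace(0,62.5,9)[1:]:
    b=np.radians(a0+90+t); g=piv+.075*np.array([np.cos(b),np.sin(b)])
    env.line_to([*g,.112],down(np.radians(a0+t)),feed=.06)
    print(round(t,1),env.current_position().round(4),(env.current_contact_force()-f0).round(1))
env.wait(.3); p=env.current_position()[:2]-piv
print("TCP angle",np.degrees(np.arctan2(p[1],p[0]))-119.4,np.hypot(*p),"w",env.current_gripper_width()*85,env.current_time())
Q=vision.camera_params("wrist"); w=vision.camera("wrist"); t=vision.camera("top"); s=vision.camera("scene")
for n,i in zip("wts",(w,t,s)): cv2.imwrite(f"pics/7{n}.png",i[:,:,::-1])
import pickle; pickle.dump(Q,open("w7.pkl","wb"))
r=lambda i,x,y,W,Hh:cv2.resize(i[y:y+Hh,x:x+W,::-1],(400,300),interpolation=3)
cv2.imwrite("pics/mix7.png",np.hstack([np.vstack([r(t,260,160,120,90),r(s,270,140,120,90)]),np.vstack([r(w,160,100,320,240),r(t,240,170,80,60)])]))
E
```

```text
False
[0.51792398 0.01675287 0.11306244]
w 12.334012988477042 [-1.1 -1.3  2.4]
7.8 [0.509  0.0114 0.1122] [ 1.3 -0.5  1.5]
15.6 [0.5014 0.0048 0.1122] [1.3 0.8 1.6]
23.4 [ 0.4948 -0.0028  0.1122] [1.4 0.8 1.5]
31.2 [ 0.4892 -0.0113  0.1122] [2.3 1.8 1.9]
39.1 [ 0.4848 -0.0205  0.1122] [2.5 0.2 1.7]
46.9 [ 0.4818 -0.0302  0.1122] [3.4 0.5 0.9]
54.7 [ 0.4801 -0.0402  0.1122] [4.4 1.3 1.4]
62.5 [ 0.4798 -0.0503  0.1122] [4.7 1.6 2.3]
TCP angle -297.8883133672902 0.07436731788956695 w 12.256010719472627 22.4333
```

View pics/mix7.png

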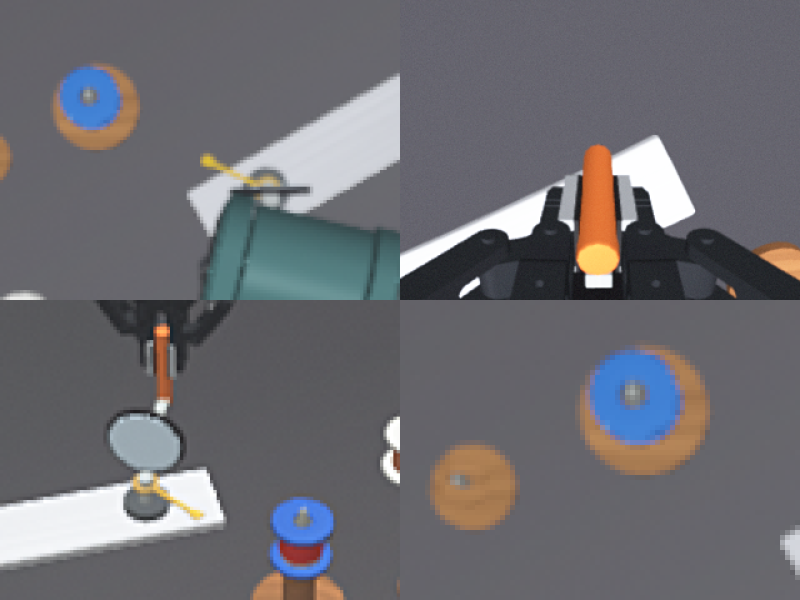

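The mix shows the handle held, the needle swung round toward the spool, and the spool still seated. The needle tip is at (207,160) in the top panel and (197,515) in the scene panel. Next I'll compare the needle's bearing with the spool's.

```bash
python3 - <<'E'
from h import *
piv=np.array([.5541,-.0484]); S=np.array([.6303,.1103])
def tip(img,c,g):
    hsv=cv2.cvtColor(cv2.imread(img),cv2.COLOR_BGR2HSV); m=cv2.inRange(hsv,(20,120,120),(32,255,255)); m[:, :280]=0; m[:,380:]=0
    n,l,st,cc=cv2.connectedComponentsWithStats(m); 
    v,u=np.nonzero(m); k=np.abs(u-g[0])+np.abs(v-g[1])<25; v,u=v[k],u[k]
    pts=np.array([at(c,(x,y),.041) for x,y in zip(u,v)])
    d,mu=cv2.PCACompute(pts.astype(np.float32),None)[::-1],pts.mean(0)
    e=d[0][0]; e=e*np.sign(e[1]); print(c,len(u),"axis dir",np.degrees(np.arctan2(e[1],e[0])))
    far=pts[np.argmax((pts-piv)@e)]
    print(" tip",far,"bearing from pivot",np.degrees(np.arctan2(*(far-piv)[::-1])),np.hypot(*(far-piv)))
    # lateral miss of needle line at spool
    return
tip("pics/7t.png","top",(330,212)); tip("pics/7s.png","scene",(322,198))
print("manual top",at("top",(260+207/3.333,160+160/3.333),.041),"scene",at("scene",(270+197/3.333,140+215/3.333),.041))
d=S-piv; print("wanted",np.degrees(np.arctan2(d[1],d[0])),np.hypot(*d))
print("expected tip px top",(proj("top",[*(piv+.063*d/np.hypot(*d)),.041])-[260,160])*3.333,"scene",(proj("scene",[*(piv+.063*d/np.hypot(*d)),.041])-[270,140])*3.333)
E
```

```text
top 25 axis dir 66.32407
 tip [0.57921716 0.0127591 ] bearing from pivot 67.6727502195254 0.06611586518098352
scene 34 axis dir 69.12841
 tip [0.57859563 0.01087923] bearing from pivot 67.54838699456865 0.0641409649800331
manual top [0.57927451 0.00638794] scene [0.58126479 0.0088851 ]
wanted 64.35195235436805 0.1760458178997729
expected tip px top [204.81598224 157.67261123] scene [196.42852895 214.97945482]
```

All needle and arm estimates (63.6–67.7°, wanted 64.4°) lie inside the ±5.9° the band spans, and nothing stands in the line of sight. I'm handing it in.

```bash
python3 - <<'E'
from h import *
print(env.current_position(),env.current_gripper_width()*85,env.current_joint_velocities().round(2),env.current_time())
workorder.sign_off()
E
```

```text
[ 0.47976185 -0.05034658  0.11216189] 12.435961419425768 [ 0.    0.04 -0.15  0.03 -0.08  0.03] 22.5833
the job is handed in; nothing more can be done
```

The spool is on the 80 mm-foot spindle and released. The mirror is turned about 62°, and the gripper is still holding the orange handle. I handed the job in at 22.6 s of the 54 s allowed.

- **Spool:** It went over the pin with no side force. Contact came at TCP z 0.091 m, about where I expected the seat to be. The wrist and scene pictures taken after release show the flange where a seated spool should be, with the pin sticking out above it.
- **Mirror:** The bearing from the mirror to the spool is 64.4°, and the band covers about ±5.9° around that.
    - **Arm pose and needle tip by eye:** These gave 63.6° from the arm pose, and 65.3° (top view) and 64.6° (scene view) from the needle tip.
    - **Automatic needle fits:** These disagreed somewhat, giving 66–69° from a few coarse pixels. The tip bearings (67.5° and 67.7°) and the top-view axis (66.3°) lie within the band. The scene-view axis (69.1°) is only about 1° inside its edge, and I did not correct for this.
- **Other checks:** The arm was at rest with a steady grip at hand-in, and the highest force I read was about 6 N. I did not handle the copper spool, glass dish or steel block, but I did not measure their positions again at the end.

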